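# Find the rocking formula-box cover and press it home

### The arm

A 6-joint arm with a two-finger parallel gripper is mounted at the origin on the work surface. World frame = base frame: x ahead of the robot, y to its left, z up, the work surface at z = 0. Lengths are in m, angles in rad, forces in N, time in s.
With the tool pointing down it reaches from about 0.35 to 0.775 m from the base axis. Payload 7.3 kg.
Tool frame: the origin (TCP) lies on the centre line of the jaws, within the pads' length; the fingertips stand 25 mm ahead of it and the grasp point (between the pads) lies 6 mm ahead of it; z points along the fingers, y is the direction in which the jaws open and shut (so a half turn about z gives the same grasp; the last joint's range is limited). The gripper opens to 92 mm and grips with 3 to 60 N. Pads are 19 mm wide; open, the fingers measure 130 mm over their backs; the gripper's body (75 mm by 190 mm) begins 47 mm behind the grasp point.
Start: joints at [0.959, 0.342, 1.524, -0, 1.275, -0.146], TCP at [0.236, 0.469, 0.252] pointing down, gripper open.
Joint ranges: [-2.53, 2.53], [-0.77, 2.02], [0.04, 2.7], [-1, 4.14], [0.28, 2.66], [-3.11, 3.11]. Speed limits (rad/s): [2.57, 2.57, 3.14, 3.14, 3.14, 3.14].

### API

Orientations are given as [roll, pitch, yaw] about the fixed x, y, z axes, in that order (R = Rz(yaw) Ry(pitch) Rx(roll)).
In Python, from cell import telemetry, read_camera, workorder gives the robot as it stands.
- The arm moves only by the shell command python3 -m creep 'ROWS' [FORCE]. ROWS is JSON, one flat list of numbers, 5 for each row, row after row: the opening, from 0 (shut) to 1 (fully open), then the shift along the world's x, y, z in m, then the turn about the world's z in rad. A call has 1 to 12 rows; each row shifts and turns the pose as measured when the row begins; what a row does not reach is not made up. A row lasts 1/8 s, in which the tool goes at most 62.5 mm and 10.7 degrees, less where a joint would pass 70% of its speed; a pose out of reach is approached as far as the arm can. A call is refused whole if a number of a shift passes 0.0625 or a number of a turn 0.188, either way. A call with a gripper value outside its range is refused whole. The fingers move at their own pace and stop on an object; FORCE is the grip in N (left out, the last holds). Time passes only in rows, so rows that do not move let the fingers close. It gives the time, the measured TCP pose, the force and the opening at its end, in the units of the state.
- telemetry.observe(): the state, without advancing time (a new reading comes with each control period).
- read_camera(name): name is "scene" or "top" or "wrist"; returns a dict with "image" (420x560x3 uint8, red, green, blue), "fovy" (degrees; the focal length in pixels is half the picture's height over the tangent of half this angle, whatever the lens; pixels are square), "cx", "cy" (the principal point, pixels), "R" (3x3) and "t" (3): a world point X has camera coordinates R X + t. Camera axes: x right, y down, z forward; pixel columns grow to the right and rows downward; lengths in m; the calibration is good to about 2 mm. A picture is of the moment at which its call begins. There is no depth.
- workorder.hand_in(): hands the job in, once; it reports no verdict.
The state is a dict: "time": time; "qpos": joint angles; "qvel": joint speeds; "joint_efforts": joint torques, N m; "tool_pos": TCP position; "tool_rot": TCP orientation; "contact_force": force on the tool from outside, world axes, zero at the start; "torque": the same for the moment, N m; "opening": finger opening in m.
Only numpy, scipy, OpenCV 4.12 (cv2) and the standard library are available. Lean on these libraries where they do the work, as an engineer would, in place of code of your own. Each camera call takes 0.05 s, during which the arm holds its last target.

### The job

Four identical green covers lie side by side on the formula boxes in the grey caddy; three are clipped in and one is not, and that one rocks when an end of it is pressed. Press lightly on an end of the covers, one after another, until you find the one that rocks, then push that one down at its middle until it sits fully home and level. Only press, never pull a cover up, do not force the covers that are clipped in, and leave everything else on the ledge where it is.

Things in the scene. Friction and masses are not known exactly. Their poses are not given: they have to be found in the camera images.
- caddy: Grey plastic caddy, 124 (x) x 282 (y) x 38 mm, fixed to the ledge; origin at the centre of its underside, z up. It holds four white boxes in a row along its y, each under a pale green oblong cover with rounded edges, 96 mm long (along the caddy's x) and 56 mm wide (along its y), 66 mm from centre to centre, 10 mm gaps between. Two darker ribs mark each end of a cover.
- place_1 (a point): Centre of the top of the cover in place 1 of the row (place 1 is at the caddy's -y end, place 4 at its +y end), at y = -99 mm in the caddy, 64 mm above the ledge; axes as the caddy's. The real top of each cover lies anywhere from 62 to 66 mm above the ledge, since the boxes stand differently, so height does not tell which is loose.
- place_2 (a point): Centre of the top of the cover in place 2 of the row (place 1 is at the caddy's -y end, place 4 at its +y end), at y = -33 mm in the caddy, 64 mm above the ledge; axes as the caddy's. The real top of each cover lies anywhere from 62 to 66 mm above the ledge, since the boxes stand differently, so height does not tell which is loose.
- place_3 (a point): Centre of the top of the cover in place 3 of the row (place 1 is at the caddy's -y end, place 4 at its +y end), at y = 33 mm in the caddy, 64 mm above the ledge; axes as the caddy's. The real top of each cover lies anywhere from 62 to 66 mm above the ledge, since the boxes stand differently, so height does not tell which is loose.
- place_4 (a point): Centre of the top of the cover in place 4 of the row (place 1 is at the caddy's -y end, place 4 at its +y end), at y = 99 mm in the caddy, 64 mm above the ledge; axes as the caddy's. The real top of each cover lies anywhere from 62 to 66 mm above the ledge, since the boxes stand differently, so height does not tell which is loose.
- loose_rock (a joint): Tilt, rad, of the loose cover about a level axis across its middle (along the caddy's y); which place it is in is not told. About 0 = level; positive = the end towards the caddy's +x is down. A light press (1 N, 35 mm from the middle) tips it until its end meets the box rim at about 0.095 rad, so that the end sinks 3 to 4 mm; more force there does not seat it. It comes back level when let go. Once home it no longer rocks.
- loose_seat (a joint): How far the loose cover has been pushed down, m: about 0 at the start, 0.004 = fully home on the rim (a firm stop), negative = pulled up. It moves only when pushed at or near its middle (within about 8 mm) with more than about 14 N (20 N does it well), and stays where it is left.
- sealed_1 (a joint): One of the three clipped-in covers (in which place is not told): how far it is pressed down into its soft seal, m. 0 = at rest (the noise of readings aside), + = downwards, negative = pulled up. Springy, 3 N per mm, the same anywhere on the cover; it comes back when released. 4 mm (12 N) is already forcing it.
- sealed_2 (a joint): One of the three clipped-in covers (in which place is not told): how far it is pressed down into its soft seal, m. 0 = at rest (the noise of readings aside), + = downwards, negative = pulled up. Springy, 3 N per mm, the same anywhere on the cover; it comes back when released. 4 mm (12 N) is already forcing it.
- sealed_3 (a joint): One of the three clipped-in covers (in which place is not told): how far it is pressed down into its soft seal, m. 0 = at rest (the noise of readings aside), + = downwards, negative = pulled up. Springy, 3 N per mm, the same anywhere on the cover; it comes back when released. 4 mm (12 N) is already forcing it.
- warmer: Slim white bottle warmer with a grey knob, diameter 110 mm, 150 mm tall, fixed; origin at the centre of its underside. Not part of the job.
- formula_jar: Clear plastic formula container with a blue twist cap, diameter 86 mm, 120 mm tall, loose; origin at the centre of its underside. To be left alone.
- sleeve: Red silicone bottle sleeve, an upright tube of diameter 72 mm, 75 mm tall, loose; origin at the centre of its underside. To be left alone.
- cup: White ceramic espresso cup with a handle, diameter 62 mm, 56 mm tall, loose; origin at the centre of its underside. To be left alone.
- saucer: Steel saucer, diameter 140 mm, 14 mm tall, loose; origin at the centre of its underside. To be left alone.
- funnel: Aluminium funnel standing mouth down on the saucer, diameter 68 mm, 80 mm tall, loose; origin at the centre of its mouth. To be left alone.
- spoon: Spoon lying on the ledge, 150 mm long along its x, loose. To be left alone.

How it is judged:
By the outcome, as a careful person would: the job done as asked, in the order asked, and still so for the second after the job is handed in, with the robot touching nothing.
It also fails if it takes over 51 s, if anything falls off the work surface, if the arm or the gripper's body presses on something with over 40 N, if the wrist force passes 120 N, or if a joint passes its speed limit or range.

## Working session

There is one attempt and no reset: what is moved stays moved. The work goes in short steps, Python scripts to look and compute and a shell command to move; the robot and the scene stay as the last step left them, time stands still between calls to the robot, and variables do not carry over. Pictures are saved under pics/ and viewed, and the job is handed in when it is done.

```bash
mkdir -p pics; ls
python3 - <<'E'
from cell import telemetry, read_camera
import cv2
for n in ("scene","top","wrist"):
    c=read_camera(n); cv2.imwrite(f"pics/{n}0.png",c["image"][:,:,::-1]); print(n,c["fovy"],c["cx"],c["cy"],c["R"],c["t"])
print(telemetry.observe())
E
```

```text
pics
scene 44.698384234928575 278.6598670127674 208.49493845164093 [[-0.77044957  0.63747353  0.00591232]
 [ 0.47363377  0.57859146 -0.66400525]
 [-0.42670658 -0.50878229 -0.74770454]] [ 0.43524741 -0.22433835  1.60527633]
top 49.712455376270015 275.82320901425993 212.8888097009344 [[-0.01601818 -0.99962122 -0.02237953]
 [-0.99524034  0.01809179 -0.09575673]
 [ 0.09612534  0.02073916 -0.99515316]] [0.03012719 0.55925488 1.20926907]
wrist 65.17502185987117 275.5620913748151 208.96338067389775 [[ 0.44918698  0.89343622 -0.00166685]
 [ 0.86634289 -0.43510796  0.24521635]
 [ 0.21835991 -0.11159205 -0.96946695]] [-0.52373883 -0.03116203  0.38908275]
{'time': 0.15, 'qpos': array([ 9.58976091e-01,  3.42527190e-01,  1.52474379e+00,  2.25331258e-05,
        1.27541781e+00, -1.46031405e-01]), 'qvel': array([-1.53359536e-04, -5.14785297e-05, -2.20031217e-03,  7.92997540e-05,
       -6.19420842e-04, -1.35639870e-04]), 'joint_efforts': array([ 1.78585506e-03, -4.31469870e+01, -2.44354445e+01,  7.17072724e-02,
        5.37771801e-02, -6.20807896e-05]), 'tool_pos': array([0.23563131, 0.4688623 , 0.25124181]), 'tool_rot': array([-3.14051132e+00, -1.80822676e-04,  2.67579715e+00]), 'contact_force': array([ 0.1137698 , -0.30787795,  0.31175344]), 'torque': array([-0.01257661, -0.029842  ,  0.02540129]), 'opening': 0.0918909153930327}
```

View pics/top0.png

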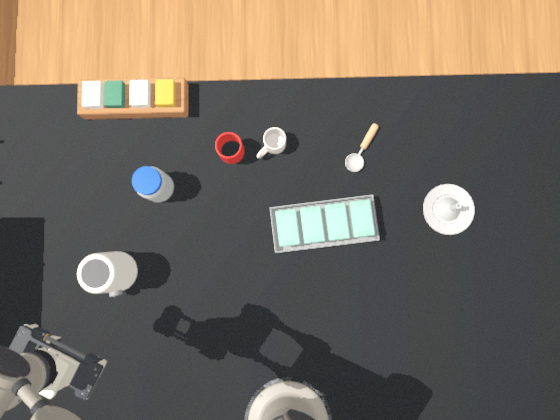

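View pics/scene0.png

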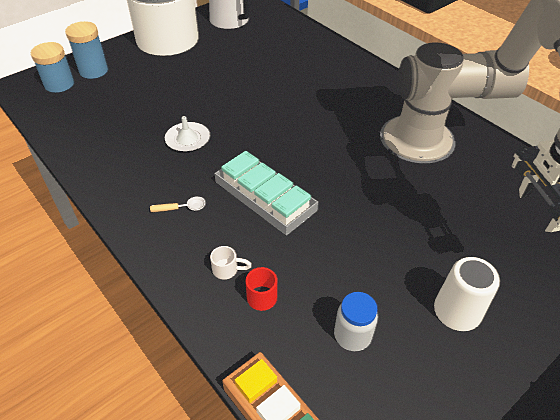

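Top view: the caddy spans about (270–380, 195–252), with four green covers centred near (287,227), (313,224), (338,221) and (363,218). It is well clear of the other items.

```bash
cat > h.py <<'E'
import numpy as np, cv2
from cell import telemetry, read_camera
def ray(c,uv,z):
    f=c["image"].shape[0]/2/np.tan(np.radians(c["fovy"]/2))
    R=np.array(c["R"]);t=np.array(c["t"]);o=-R.T@t
    d=R.T@np.array([(uv[0]-c["cx"])/f,(uv[1]-c["cy"])/f,1.]); return (o+d*(z-o[2])/d[2])[:2]
def proj(c,X):
    f=c["image"].shape[0]/2/np.tan(np.radians(c["fovy"]/2))
    p=np.array(c["R"])@np.array(X)+np.array(c["t"]); return f*p[0]/p[2]+c["cx"],f*p[1]/p[2]+c["cy"]
E
python3 - <<'E'
from h import *
for n in("top","scene"):
    c=read_camera(n); hsv=cv2.cvtColor(c["image"],cv2.COLOR_RGB2HSV)
    m=cv2.inRange(hsv,(70,30,120),(95,160,255))
    if n=="top": m=cv2.erode(m,np.ones((2,2)))*1
    k,l,s,ce=cv2.connectedComponentsWithStats(m)
    for i in range(1,k):
        if s[i,4]>60:
            pts=np.argwhere(l==i)[:,::-1].astype(np.float32)
            w=np.array([ray(c,p,.064) for p in pts],np.float32)
            print(n,s[i],w.mean(0),cv2.minAreaRect(w))
    if n=="scene":
        cv2.imwrite("pics/crop.png",cv2.resize(c["image"][140:240,200:330,::-1],None,fx=6,fy=6,interpolation=2))
E
```

```text
top [105  82  20  26 468] [0.8892397  0.45541957] ((0.8893610835075378, 0.4561411440372467), (0.07066463679075241, 0.052461687475442886), 0.9335970282554626)
top [350 200  25  38 756] [ 0.5369052  -0.20708223] ((0.5372154116630554, -0.2071995735168457), (0.09441906958818436, 0.055491164326667786), 6.258265972137451)
top [325 204  25  37 738] [ 0.52945864 -0.1413142 ] ((0.5296747088432312, -0.14137019217014313), (0.0935477465391159, 0.05482835695147514), 6.203773498535156)
top [301 207  24  37 734] [ 0.5227769  -0.07632267] ((0.5229877829551697, -0.07627665996551514), (0.09359505772590637, 0.05473484471440315), 6.083635330200195)
top [276 210  24  37 729] [ 0.5160785  -0.01079003] ((0.5163177847862244, -0.010839365422725677), (0.09424372762441635, 0.05442468076944351), 5.897404670715332)
scene [ 221  151   90   67 2483] [ 0.5328182  -0.09439326] ((0.5330422520637512, -0.09959879517555237), (0.10533460974693298, 0.26030924916267395), 6.370691776275635)
```

View pics/crop.png

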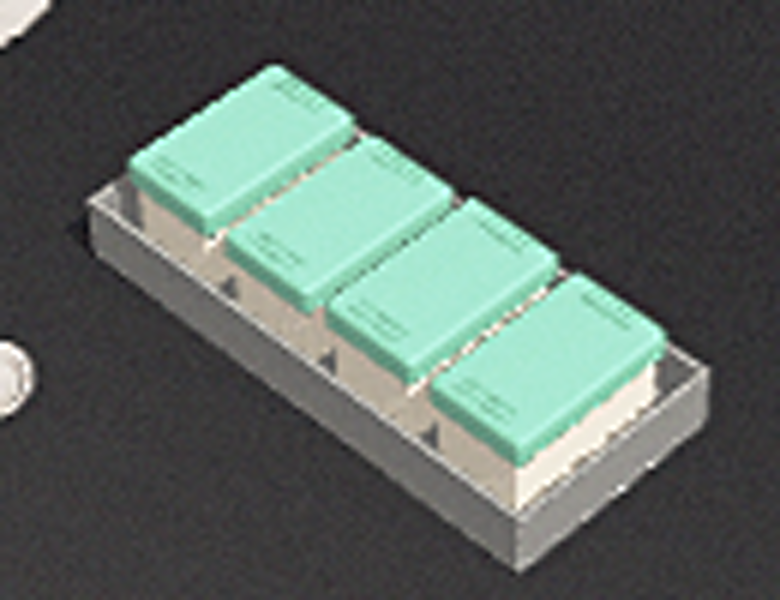

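Crop: four covers, ribs at both ends, nothing visibly tilted. The covers run along world y and the caddy yaw is about 0.106 rad. Next I'll shut the fingers and go above the near end of the cover at y = -0.011.

```bash
python3 -m creep '[0,0.031,-0.06,0,0.0715, 0,0.031,-0.06,0,0.0715, 0,0.031,-0.06,0,0.0715, 0,0.031,-0.06,0,0.0715, 0,0.031,-0.06,0,0.0715, 0,0.031,-0.06,0,0.0715, 0,0.031,-0.06,0,0.0715, 0,0.031,-0.06,0,0.0715]' 20
```

```text
time: 1.25
tool_pos: [0.4644, 0.0221, 0.2515]
tool_rot: [3.14, 0.003, -3.008]
contact_force: [0.4, 0.4, 0.4]
opening: 0.0165
```

```bash
python3 -m creep '[0,0.008,-0.018,-0.045,-0.015, 0,0.008,-0.018,-0.045,-0.012, 0,0,0,-0.045,0, 0,0,0,-0.011,0, 0,0,0,0,0]'
python3 - <<'E'
from h import *
o=telemetry.observe();print(o["tool_pos"],o["tool_rot"],o["contact_force"],o["opening"])
E
```

```text
time: 1.88
tool_pos: [0.4837, -0.0202, 0.1032]
tool_rot: [-3.141, 0.009, -3.042]
contact_force: [-1.4, -0.3, 0.0]
opening: 0.0002
[ 0.48372027 -0.020218    0.10321437] [-3.14073778  0.00884379 -3.04245657] [-1.3642761  -0.25475546  0.01706061] 0.00019005731767957355
```

```bash
python3 -m creep '[0,-0.003,0.0055,-0.004,0, 0,0,0,-0.002,0, 0,0,0,0,0]'
python3 - <<'E'
from h import *
o=telemetry.observe();print(o["tool_pos"],o["tool_rot"],o["contact_force"],o["opening"])
c=read_camera("scene"); cv2.imwrite("pics/s1.png",cv2.resize(c["image"][100:240,180:340,::-1],None,fx=4,fy=4,interpolation=2))
c=read_camera("wrist"); cv2.imwrite("pics/w1.png",c["image"][:,:,::-1])
E
```

```text
time: 2.25
tool_pos: [0.4826, -0.0138, 0.1005]
tool_rot: [-3.139, 0.015, -3.041]
contact_force: [-0.3, -0.0, 0.3]
opening: 0.0005
[ 0.48257882 -0.01384691  0.1005109 ] [-3.13887695  0.01541081 -3.04082405] [-0.2573876  -0.03640925  0.26896903] 0.0005117471030106958
```

View pics/s1.png

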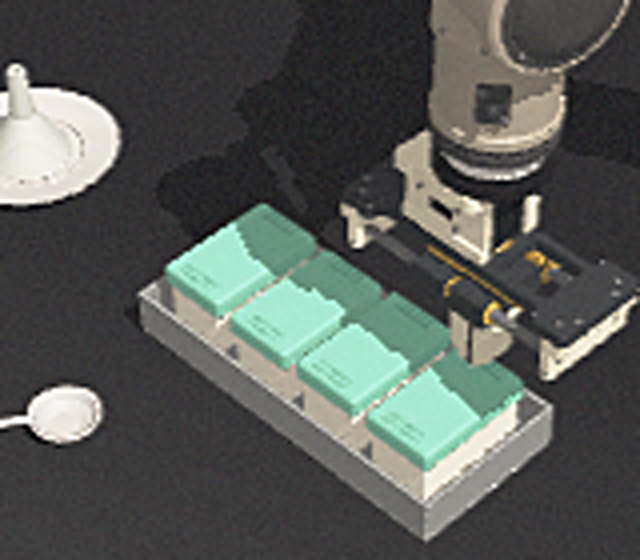

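View pics/w1.png

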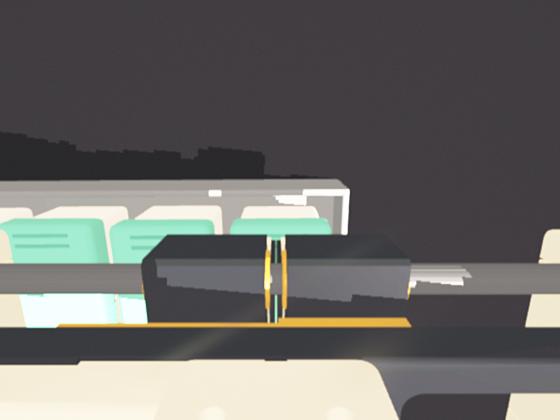

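The shut fingers stand centred over the near (base-side) end of the cover at y = -0.011 (wrist view about (275,235), scene crop about (485,350)). Descending in small steps.

```bash
python3 -m creep '[0,0,0,-0.003,0, 0,0,0,-0.003,0, 0,0,0,0,0]'; python3 -m creep '[0,0,0,-0.002,0, 0,0,0,0,0]'
```

```text
time: 2.72
tool_pos: [0.4826, -0.014, 0.0942]
tool_rot: [-3.139, 0.016, -3.041]
contact_force: [-0.2, 1.2, -0.3]
opening: 0.0008
time: 2.98
tool_pos: [0.4826, -0.0141, 0.0919]
tool_rot: [-3.139, 0.015, -3.041]
contact_force: [-0.2, 0.1, 0.7]
opening: 0.0002
```

```bash
for i in 1; do python3 -m creep '[0,0,0,-0.001,0, 0,0,0,0,0]'; python3 -m creep '[0,0,0,-0.001,0, 0,0,0,0,0]';  python3 -m creep '[0,0,0,-0.001,0, 0,0,0,0,0]'; done | grep -E "pos|force"
```

```text
tool_pos: [0.4826, -0.0141, 0.0909]
contact_force: [-0.7, -0.1, 0.4]
tool_pos: [0.4827, -0.0142, 0.0899]
contact_force: [-0.9, 1.1, 0.7]
tool_pos: [0.4827, -0.0141, 0.0891]
contact_force: [-0.9, -0.4, 1.8]
```

```bash
python3 -m creep '[0,0,0,-0.001,0, 0,0,0,0,0]' | grep -E "pos|force"
python3 - <<'E'
from cell import telemetry
for i in range(3): print(telemetry.observe()["contact_force"])
E
```

```text
tool_pos: [0.4828, -0.0142, 0.0884]
contact_force: [-1.6, 0.3, 5.6]
[-1.57306505  0.28511655  5.56524476]
[-1.57306505  0.28511655  5.56524476]
[-1.57306505  0.28511655  5.56524476]
```

```bash
python3 - <<'E'
from h import *
from cell import telemetry
c=read_camera("scene"); cv2.imwrite("pics/s2.png",cv2.resize(c["image"][140:240,220:330,::-1],None,fx=6,fy=6,interpolation=2))
np.save("s2.npy",c["image"])
t=read_camera("top"); np.save("t2.npy",t["image"])
print(telemetry.observe()["contact_force"],telemetry.observe()["tool_pos"])
E
python3 -m creep '[0,0,0,0.002,0, 0,0,0,0,0]' | grep -E "pos|force";python3 -m creep '[0,0,0,0.002,0, 0,0,0,0,0]' | grep -E "pos|force"
python3 - <<'E'
from h import *
c=read_camera("scene");im=c["image"];a=np.load("s2.npy").astype(float)
d=np.abs(a-im)[140:240,220:330]
cv2.imwrite("pics/s3.png",cv2.resize(np.hstack([im[140:240,220:330,::-1],np.clip(d*3,0,255).astype(np.uint8)]),None,fx=3.5,fy=3.5,interpolation=2))
E
```

```text
[-0.27524614  0.55364412  5.11700993] [ 0.48273438 -0.01415654  0.08843219]
tool_pos: [0.4828, -0.0142, 0.0903]
contact_force: [-0.5, -0.8, 0.8]
tool_pos: [0.4827, -0.0142, 0.0921]
contact_force: [-0.6, -0.2, 0.1]
```

View pics/s3.png

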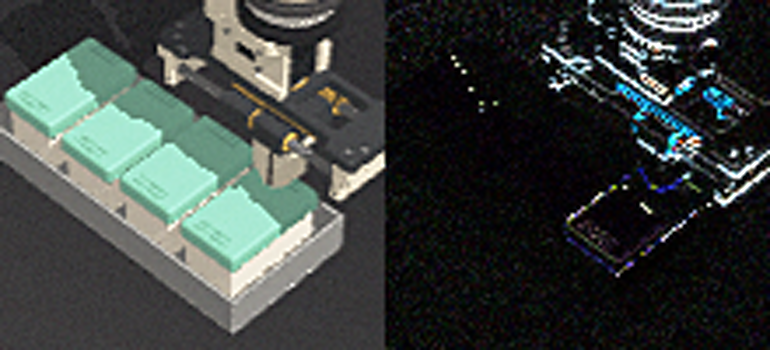

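View pics/s2.png

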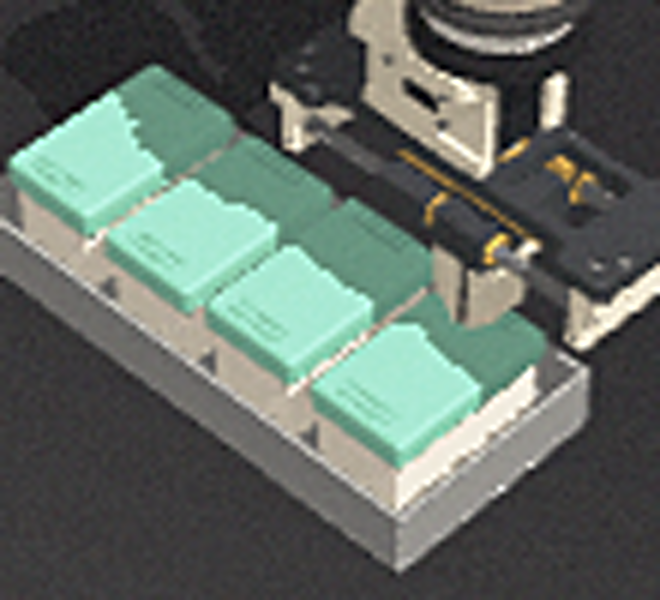

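The difference picture shows this cover's outline moved. I need the sign and size of the shift at the far end: sinking means clipped in, rising means rocking.

Run:
```python
from h import *
c=read_camera("scene");im=c["image"];a=np.load("s2.npy")
np.save("s3.npy",im)
g=lambda i:cv2.cvtColor(i,cv2.COLOR_RGB2GRAY).astype(np.float32)
A,B=g(a),g(im)
# far (+x) end & centres of each cover
for name,y,x in (("A",-.011,.516),("B",-.076,.523),("C",-.141,.5295)):
    p=[proj(c,(x+s*.994,y+s*.106,.064)) for s in(.048,.0)]
    out=[]
    for u,v in p[:1]:
        u,v=int(round(u)),int(round(v)); print(name,u,v)
        # test patch shifts
        best=[]
        pa=A[v-9:v+10,u-12:u+13]
        for dy in np.arange(-3,3.01,.1):
            pb=cv2.warpAffine(B,np.float32([[1,0,0],[0,1,dy]]),(560,420))[v-9:v+10,u-12:u+13]
            best.append((((pa-pb)**2).mean(),dy))
        print(min(best), [b for b in best if abs(b[1])<.01])
    for du in(.001,.002,.004): pass
    q0=np.array(proj(c,(x,y,.064)));q1=np.array(proj(c,(x,y,.062)));print("2mm down px",q1-q0)
```

```text
A 278 207
(np.float32(91.18494), np.float64(0.20000000000000284)) [(np.float32(112.46105), np.float64(2.6645352591003757e-15))]
2mm down px [-0.01763564  0.5167686 ]
B 260 194
(np.float32(15.227368), np.float64(2.6645352591003757e-15)) [(np.float32(15.227368), np.float64(2.6645352591003757e-15))]
2mm down px [0.00198802 0.51907764]
C 243 182
(np.float32(6.023158), np.float64(2.6645352591003757e-15)) [(np.float32(6.023158), np.float64(2.6645352591003757e-15))]
2mm down px [0.01980768 0.52072311]
```

At the far end the cover sank (+0.2 px) while pressed, where a rocking cover would rise about 1 px. The force also fits 3 N/mm with contact at TCP z of about 0.090, so this cover is clipped in. On to the next one at y = -0.076.

```bash
python3 -m creep '[0,0,0,0.007,0, 0,0.002,-0.0325,0,0, 0,0.002,-0.0325,0,0, 0,0,0,0,0, 0,0,0,0,0]'
```

```text
time: 5.3
tool_pos: [0.487, -0.0801, 0.1008]
tool_rot: [-3.139, 0.016, -3.04]
contact_force: [-0.1, 0.2, -0.2]
opening: 0.0004
```

```bash
python3 -m creep '[0,-0.003,0,-0.004,0, 0,0,0,-0.004,0, 0,0,0,0,0]'| grep -E "pos|force"; python3 -m creep '[0,0,0,-0.001,0, 0,0,0,0,0]'| grep -E "pos|force"; python3 -m creep '[0,0,0,-0.001,0, 0,0,0,0,0]'| grep -E "pos|force"
```

```text
tool_pos: [0.4834, -0.0781, 0.0922]
contact_force: [-1.3, 0.2, 0.4]
tool_pos: [0.4834, -0.0778, 0.0911]
contact_force: [-0.6, -0.5, 0.1]
tool_pos: [0.4835, -0.0778, 0.0901]
contact_force: [0.5, 0.7, -0.2]
```

```bash
python3 -m creep '[0,0,0,-0.001,0, 0,0,0,0,0]'| grep -E "pos|force"
```

```text
tool_pos: [0.4835, -0.0779, 0.0891]
contact_force: [-0.6, 0.0, 0.4]
```

```bash
python3 -m creep '[0,0,0,-0.001,0, 0,0,0,0,0]'| grep -E "pos|force"
```

```text
tool_pos: [0.4834, -0.0779, 0.0881]
contact_force: [-1.5, -0.3, 1.2]
```

```bash
python3 -m creep '[0,0,0,-0.001,0, 0,0,0,0,0]'| grep -E "pos|force"
```

```text
tool_pos: [0.4833, -0.0779, 0.0876]
contact_force: [-1.4, 0.4, 4.2]
```

```bash
cat >> h.py <<'E'
def tone(im): # edge-insensitive-to-shadow: hue mask of green
    h=cv2.cvtColor(im,cv2.COLOR_RGB2HSV); return h
def endshift(c,P,Q,x,y,s=.048):
    """vertical px shift of P relative to Q at far end bottom/top edges, lit (greenness=G-R)"""
    g=lambda i:(i[:,:,1].astype(np.float32)-i[:,:,0])
    A,B=g(P),g(Q); r=[]
    for w in np.arange(-.02,.0201,.004):
        u,v=proj(c,(x+s*.994-w*.106,y+s*.106+w*.994,.060))
        col=int(round(u)); v=int(round(v))
        pa=A[v-6:v+9,col-1:col+2]
        e=[]
        for dy in np.arange(-3,3.01,.05):
            pb=cv2.warpAffine(B,np.float32([[1,0,0],[0,1,dy]]),(560,420))[v-6:v+9,col-1:col+2]
            e.append((((pa-pb)**2).mean(),dy))
        r.append(round(float(min(e)[1]),2))
    return r
E
python3 - <<'E'
from h import *
c=read_camera("scene");np.save("b1.npy",c["image"]);o=telemetry.observe();print(o["contact_force"],o["tool_pos"])
print("A",endshift(c,np.load("s2.npy"),np.load("s3.npy"),.516,-.011))
E
python3 -m creep '[0,0,0,0.004,0, 0,0,0,0.002,0, 0,0,0,0,0]' | grep -E "pos|force"
python3 - <<'E'
from h import *
c=read_camera("scene");np.save("b2.npy",c["image"])
P=np.load("b1.npy")
for n,x,y in(("A",.516,-.011),("B",.523,-.076),("C",.5295,-.141)):
    print(n,endshift(c,P,c["image"],x,y))
d=np.abs(P.astype(float)-c["image"])[140:240,220:330]
cv2.imwrite("pics/b.png",cv2.resize(np.hstack([P[140:240,220:330,::-1],np.clip(d*3,0,255).astype(np.uint8)]),None,fx=3.5,fy=3.5,interpolation=2))
E
```

```text
[-1.24956066  0.06090648  3.56355999] [ 0.48332886 -0.07791956  0.08762426]
A [0.3, 0.3, 0.25, 0.25, 0.4, 0.3, 0.3, 0.35, 0.35, 0.35, 0.3]
tool_pos: [0.4836, -0.078, 0.0938]
contact_force: [-0.0, -0.2, 0.4]
A [-0.25, -0.2, -0.05, -0.0, -0.0, -0.0, -0.0, -0.0, -0.05, -0.05, -0.0]
B [-1.15, -1.1, -1.05, -1.0, -0.95, -1.1, -1.1, -1.1, -1.1, -1.05, -1.05]
C [-0.0, -0.0, -0.0, -0.0, -0.0, 0.05, 0.05, -0.0, -0.0, -0.0, -0.0]
```

View pics/b.png

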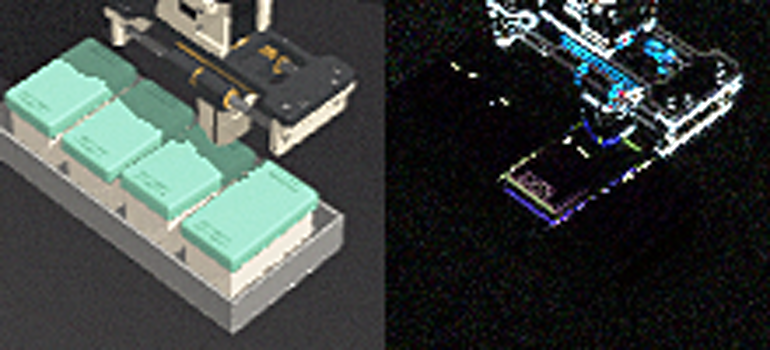

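Cover B (y = -0.076) rocks: its far end rose 1.1 px (about 4 mm) when the near end was pressed, while cover A sank 0.3 px. Now I'll move over B's middle, (0.523, -0.0763).

```bash
python3 -m creep '[0,0,0,0.006,0, 0,0.02,0.001,0,0, 0,0.02,0,0,0, 0,0,0,0,0, 0,0,0,0,0]'
```

```text
time: 8.02
tool_pos: [0.5235, -0.0768, 0.1007]
tool_rot: [-3.139, 0.015, -3.038]
contact_force: [0.4, -0.5, 0.0]
opening: 0.0003
```

```bash
python3 -m creep '[0,0,0,-0.005,0, 0,0,0,-0.004,0, 0,0,0,0,0]'|grep -E "pos|force"; python3 -m creep '[0,0,0,-0.001,0, 0,0,0,0,0]'|grep -E "pos|force"; python3 -m creep '[0,0,0,-0.001,0]'|grep -E "pos|force"
```

```text
tool_pos: [0.522, -0.0767, 0.0911]
contact_force: [0.6, 0.4, 0.1]
tool_pos: [0.522, -0.0768, 0.091]
contact_force: [-0.3, -0.4, -0.0]
tool_pos: [0.522, -0.0768, 0.0908]
contact_force: [-3.4, 1.0, 13.0]
```

```bash
python3 -m creep '[0,0,0,-0.002,0]'|grep -E "pos|force"; python3 -m creep '[0,0,0,-0.002,0]'|grep -E "pos|force"; python3 -m creep '[0,0,0,-0.002,0]'|grep -E "pos|force"
```

```text
tool_pos: [0.522, -0.0768, 0.09]
contact_force: [-6.1, 1.0, 15.0]
tool_pos: [0.522, -0.0768, 0.0893]
contact_force: [-5.0, 0.3, 13.8]
tool_pos: [0.522, -0.0768, 0.0886]
contact_force: [-4.7, 1.2, 13.8]
```

It is sliding down steadily at about 14 N. I'll keep pushing to the firm stop.

```bash
python3 -m creep '[0,0,0,-0.002,0, 0,0,0,-0.002,0]'|grep -E "pos|force"; python3 -m creep '[0,0,0,-0.002,0]'|grep -E "pos|force"; python3 -m creep '[0,0,0,-0.002,0]'|grep -E "pos|force"
```

```text
tool_pos: [0.5219, -0.0768, 0.0872]
contact_force: [-4.2, 1.4, 13.9]
tool_pos: [0.5221, -0.0768, 0.0868]
contact_force: [-5.3, 1.7, 18.4]
tool_pos: [0.522, -0.0768, 0.0866]
contact_force: [-7.1, 1.6, 21.2]
```

```bash
python3 -m creep '[0,0,0,-0.0025,0, 0,0,0,-0.0025,0]'|grep -E "pos|force"; python3 -m creep '[0,0,0,0.003,0, 0,0,0,0.006,0, 0,0,0,0.006,0, 0,0,0,0,0]'|grep -E "pos|force"
python3 - <<'E'
from h import *
c=read_camera("scene");Q=np.load("b2.npy");np.save("b3.npy",c["image"])
for n,x,y in(("A",.516,-.011),("B",.523,-.076),("C",.5295,-.141),("D",.537,-.207)):
    print(n,endshift(c,c["image"],Q,x,y))
E
```

```text
tool_pos: [0.5221, -0.0768, 0.0864]
contact_force: [-8.8, 1.1, 26.9]
tool_pos: [0.5222, -0.0768, 0.1025]
contact_force: [-0.6, 0.5, -0.5]
A [0.4, 0.35, -0.4, -0.05, -0.05, -0.0, -0.0, -0.0, 0.05, 0.05, 0.05]
B [0.95, 1.0, 1.0, 1.0, 1.05, 1.05, 1.05, 1.0, 1.0, 1.05, 1.15]
C [-0.0, -0.05, -0.1, -0.1, -0.0, 0.05, -0.0, -0.05, -0.0, -0.0, -0.0]
D [-0.05, -0.0, -0.0, 0.05, 0.05, 0.05, 0.05, -0.0, -0.0, -0.0, -0.0]
```

B is down 1.0 px (about 3.9 mm) and met a firm stop up to 27 N. Its neighbours did not move. I'll retreat and take a clear look.

```bash
python3 -m creep '[0,0,0,0.05,0, 0,0,0,0.05,0, 0,-0.03,0.06,0.03,0, 0,-0.03,0.06,0,0, 0,-0.03,0.06,0,0, 0,-0.03,0.06,0,0, 0,-0.03,0.06,0,0, 0,0,0,0,0, 0,0,0,0,0]'
python3 - <<'E'
from h import *
c=read_camera("scene");im=c["image"];cv2.imwrite("pics/f.png",np.vstack([cv2.resize(im[140:240,200:330,::-1],(780,590),interpolation=2)]))
t=read_camera("top");cv2.imwrite("pics/ft.png",t["image"][:,:,::-1])
P0=cv2.imread("pics/scene0.png")[:,:,::-1]
for n,x,y in(("A",.516,-.011),("B",.523,-.076),("C",.5295,-.141),("D",.537,-.207)):
    print(n,"far",endshift(c,im,P0,x,y),"near",endshift(c,im,P0,x,y,-.048))
E
```

```text
time: 11.58
tool_pos: [0.3797, 0.2032, 0.2285]
tool_rot: [-3.138, 0.021, -3.037]
contact_force: [-0.7, -0.5, -0.1]
opening: 0.0006
A far [0.4, 0.35, -0.45, 0.05, -0.05, -0.05, -0.05, -0.0, 0.05, 0.05, 0.05] near [-0.05, -0.0, -0.0, -0.0, -0.05, -0.05, -0.05, -0.05, -0.05, 0.05, -0.0]
B far [0.9, 1.0, 1.0, 1.0, 1.05, 1.05, 1.1, 1.05, 1.05, 1.05, 1.1] near [0.95, 1.0, 0.95, 1.05, 1.15, 1.15, 1.25, 1.25, 1.3, 1.2, 1.35]
C far [-0.0, -0.0, -0.0, -0.0, -0.0, -0.0, -0.0, -0.0, 0.05, -0.0, -0.0] near [-0.0, -0.0, -0.05, -0.0, -0.0, -0.0, -0.0, -0.0, -0.0, -0.0, 0.2]
D far [-0.0, -0.0, -0.0, -0.05, -0.0, -0.05, -0.0, -0.05, 0.05, -0.0, -0.0] near [-0.0, -0.0, -0.05, -0.0, -0.0, -0.0, -0.0, -0.0, -0.0, -0.0, -0.0]
```

View pics/f.png

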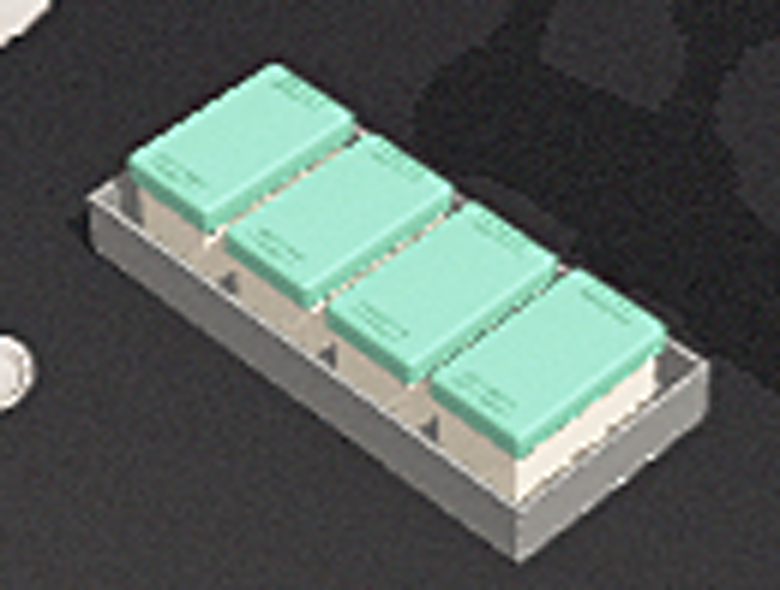

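View pics/ft.png

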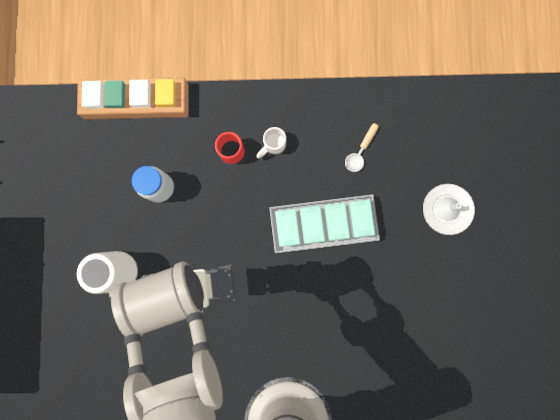

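Both views show all four covers level. B, third from the left in the crop at about (440,290), is lower at both ends by the same amount. The other objects are where they were, and the arm is clear. Handing in.

```bash
python3 -c "
from cell import workorder
print(workorder.hand_in())"
```

```text
the job is handed in; nothing more can be done
None
```

I found the loose cover and pushed it fully home; the job was handed in at about 11.7 s. I pressed two covers on their near ends, with at most about 5.6 N.

- **First cover (y ≈ -0.011):** it sank evenly and sprang back, so it is clipped in.
- **Second cover (y ≈ -0.076):** its far end rose about 4 mm when the near end was pressed, so this is the loose one.
- **Other two covers:** I did not touch them, since the loose one was already found.

I pushed the second cover down at its middle. It slid at about 14 N, then met a firm stop, which I held up to about 27 N.

**Last checks:**
- **Level:** the camera shows the cover about 4 mm lower at its far end and 4 to 4.5 mm lower at its near end. The difference is within the measurement noise.
- **Everything else:** the other three covers show no shift apart from a few stray readings, up to 0.45 px, at one corner of the first cover. I put those down to its edge bordering the cover that moved. The other items look unmoved in the top view, and the arm is clear.
- **Not checked:** the force readings on the two end presses looked alike, so the camera decided which cover was loose. I did not press the seated cover's end again to confirm that it no longer rocks.

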